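# Shut the mini centrifuge and start the spin

## Task

Start the mini centrifuge with your fingertips, without gripping or lifting anything: flip its open lid over, press the front tab down gently until the lid clicks fully shut, and only then tip the rocker switch on its front panel right over so that the front edge is down. The centrifuge stays where it stands, and nothing around it is disturbed.

Things in the scene. Friction and masses are not known exactly. Their poses are not given: they have to be found in the camera images.
- centrifuge: mini centrifuge, loose on four rubber feet, about 1.4 kg: cream round housing (144 mm wide) with a panel jutting out in front, 254 mm front to back, 85 mm high at the bowl's rim. Origin on the bench under the bowl's centre; its own -x is its front (towards the robot, yaw up to 0.4 rad either way), +z up. The lid is hinged at the rear, the rocker switch sits in the middle of the front panel.
- lid_hinge (a point): middle of the lid's hinge line, on the housing 68 mm behind the bowl's centre and 85 mm above the bench; the hinge line runs along the centrifuge's y.
- lid (a joint): lid angle, rad: 0 shut, 1.75 leaning back on its stop; starts at 1.4 to 1.75. Smoke-grey dome, 90 g, 122 mm across, 28 mm high, on a black rim; 159 mm from hinge to end of front tab. The hinge rubs: near upright the lid stays put; pushed forward below 1.0 it sinks by itself in 1 to 3 s and rests ajar on its catch at about 0.13. 2 to 4 N down on the tab snaps it shut for good.
- lid_tab (a point): middle of the outer (upper, when shut) face of the black finger tab at the lid's front: tab 32 mm deep, 40 mm wide, 6 mm thick, this point 146 mm from the hinge line. Shut, it looks straight up, 91 mm above the bench, 78 mm in front of the bowl's centre.
- rocker (a joint): black rocker switch, 34 by 26 mm, pivoting across the middle of the front panel (pivot 115 mm in front of the bowl's centre, 60 mm above the bench; panel slopes down 0.2 rad to the front). 0 is off: its front half stands up; 0.44 is on: front half down. It stays where it is left; 2 to 4 N down on its front edge tips it.
- rocker_front (a point): top of the rocker's front half, 4 mm in from its front edge; when off it lies about 130 mm in front of the bowl's centre and 70 mm above the bench, and it goes down about 7 mm. The panel before the rocker is free for another 18 mm and lies about 8 mm below the switched-on rocker's edge.
- bottle: glass reagent bottle with blue cap, 58 mm across, 135 mm high plus cap, about 15 cm to one side of the centrifuge or before it; origin under its centre. Leave alone.
- beaker: small clear beaker, 54 mm across, 72 mm high, near the centrifuge; origin under its centre. Leave alone.
- tube: free-standing 50 ml tube with blue cap, foot 38 mm across, 113 mm high, front right of the centrifuge; origin under its centre. Leave alone.
- tube_rack: blue rack of microtubes, 66 by 124 mm, 42 mm high, to the left of the centrifuge; origin under its centre. Leave alone.
- marker: marker pen lying to the right rear of the centrifuge, 130 mm long, 12 mm thick; origin under its middle, its x along the pen. Leave alone.
- tip_box: pipette tip box, 118 by 84 mm, 65 mm high, its own lid folded back flat on the bench; on the right of the bench; origin under the box's centre. Leave alone, open as it is.
- pipette: pipette lying on the left of the bench, 250 mm long, 25 mm thick; origin under its middle. Leave alone.

How it is judged:
By the outcome, as a careful person would: the job done as asked, in the order asked, and still so for the second after the job is handed in, with the robot touching nothing.
It also fails if it takes over 51 s, if anything falls off the work surface, if the arm or the gripper's body presses on something with over 40 N, if the wrist force passes 120 N, or if a joint passes its speed limit or range.

## Robot

A 7-joint arm with a two-finger parallel gripper is mounted at the origin on the work surface. World frame = base frame: x ahead of the robot, y to its left, z up, the work surface at z = 0. Lengths are in m, angles in degrees, forces in N, time in s.
With the tool pointing down it reaches from about 0.425 to 0.875 m from the base axis. Payload 4.7 kg.
Tool frame: the origin (TCP) lies between the finger pads; the fingertips stand env.finger_overhang ahead of it and the grasp point (between the pads) lies 5 mm behind it (env.finger_overhang is the distance from the TCP to the fingertips, in m); z points along the fingers, y is the line along which they close (so a half turn about z gives the same grasp; the last joint's range is limited). The gripper opens to 87 mm and grips with 3 to 60 N. Pads are 19 mm wide; open, the fingers measure 117 mm over their backs; the gripper's body (75 mm by 190 mm) begins 51 mm behind the grasp point.
Start: joints at [74.548, 18.392, -4.016, 83.108, 1.295, 78.541, -3.26], TCP at [0.182, -0.624, 0.237] pointing down, gripper open.
Joint ranges: [-163.93, 163.93], [-17.29, 119.83], [-79.2, 71.16], [3.27, 140.29], [-89.18, 269.18], [5.43, 117.66], [-154.24, 154.24]. Speed limits (degrees/s): [147.25, 147.25, 180, 180, 180, 180, 180].

## Interface

Orientations are given as [roll, pitch, yaw] about the fixed x, y, z axes, in that order (R = Rz(yaw) Ry(pitch) Rx(roll)).
In Python, from cell import telemetry, eyes, env, models gives the robot as it stands. The module is installed in compiled form; this text tells all that it offers.
- The arm moves only by the tool drive_tool, never from a script. Its arguments are lists of equal length, an entry for each row: "angular": the turn, a rotation vector about the tool's x, y, z in rad, a list of three; "delta_pos": the shift along the tool's x, y, z in cm, a list of three; "gripper": the finger opening in cm, from 0 to 8.7. A call has 1 to 20 rows; each row shifts and turns the commanded pose from where the row before left it, along the tool's axes as they then stand; what a row does not reach is not made up. A row lasts 1/10 s, in which the tool goes at most 50 mm and 8.59 degrees, less where a joint would pass 70% of its speed; a pose out of reach is approached as far as the arm can. A call with a gripper value outside its range is refused whole. The fingers move at their own pace and stop on an object; "squeeze" is the grip in N (left out, the last holds). Time passes only in rows, so rows that do not move let the fingers close. It gives the time, the measured TCP pose, the force, the opening and the grip force at its end, in the units of the state.
- telemetry.get_obs(): the state, without advancing time (a new reading comes with each control period).
- eyes.read_camera(name): name is "side" or "top" or "wrist"; returns a dict with "pixels" (480x640x3 uint8, red, green, blue), "mtx" (3x3 intrinsics, pixels), "origin" and "orientation" of the camera in the world. Camera axes: x right, y down, z forward; pixel columns grow to the right and rows downward; lengths in m; the calibration is good to about 2 mm. A picture is of the moment at which its call begins. There is no depth.
- env.sign_off(): hands the job in; it is judged then, once.
Trained networks look in a picture, given as the dict that the camera call returned (one of the last four; its "shot" number tells which), for a name from the list of things; names that differ only in an ending like _2 or _b are one class to them, and where a whole thing is asked for, a point or a joint stands for the part that bears it (a point fixed in the world has none). Each returns a list of dicts, best first, with "p" (0 to 1); they miss things now and then, are a little off and sometimes report something else, mostly with a low value. They report only what shows in the picture. A call takes as long as a camera call.
- models.search_frame(picture, target): "centre" ([column, row] in pixels, amid what is visible of it).
- models.cut_out(picture, target): "pixels" (480x640 bool, what is visible of it) and "centre" ([column, row] in pixels, amid what is visible of it).
The state is a dict: "time_s": time; "qpos": joint angles; "joint_velocities": joint speeds; "effort": joint torques, N m; "tool_pos": TCP position; "tool_rot": TCP orientation; "force": force on the tool from outside, world axes, zero at the start; "wrist_torque": the same for the moment, N m; "grip_width": finger opening in m; "grasp_force": force on a finger pad.
Only numpy, scipy, OpenCV 4.12 (cv2) and the standard library are available. Lean on these libraries where they do the work, as an engineer would, in place of code of your own. Each camera call takes 0.05 s, during which the arm holds its last target. There are 200 camera calls.

## Working session

There is one attempt and no reset: what is moved stays moved. The work goes in short steps, Python scripts to look and compute and a tool call to move; the robot and the scene stay as the last step left them, time stands still between calls to the robot, and variables do not carry over. Pictures are saved under pics/ and viewed, at most 10 in all, crops included, and the job is handed in when it is done.

Besides the shell and the picture viewer there is one more tool, called after "Call:" in YAML: its name, and indented under it one key for each argument. drive_tool: Moves the arm, as the interface text tells. Its arguments: {"type":"object","properties":{"angular":{"type":"array","items":{"type":"array","items":{"type":"number"}}},"delta_pos":{"type":"array","items":{"type":"array","items":{"type":"number"}}},"gripper":{"type":"array","items":{"type":"number"}},"squeeze":{"type":"number"}},"required":["angular","delta_pos","gripper"]}

```bash
mkdir -p pics
cat > h.py <<'E'
import numpy as np, cv2
from scipy.spatial.transform import Rotation as R
from cell import telemetry, eyes, env, models
def proj_setup(p):
    o=np.array(p["orientation"]); 
    return np.array(p["mtx"]),np.array(p["origin"]),o
E
python3 - <<'E'
from h import *
o=telemetry.get_obs(); print({k:np.round(v,3) for k,v in o.items()}); print(env.finger_overhang)
ims=[]
for n in("side","top"):
    p=eyes.read_camera(n); print(n,p["mtx"],p["origin"],p["orientation"])
    cv2.imwrite(f"pics/{n}0.png",p["pixels"][...,::-1])
    for t in("centrifuge","lid_hinge","lid","lid_tab","rocker","rocker_front","bottle","beaker","tube","tube_rack","marker","tip_box"):
        r=models.search_frame(p,t); print(t,[(np.round(a["centre"],1).tolist(),round(a["p"],2)) for a in r[:2]])
E
```

```text
{'time_s': np.float64(0.0), 'qpos': array([74.549, 18.438, -4.014, 83.177,  1.294, 78.54 , -3.26 ]), 'joint_velocities': array([-0.09 , -0.036,  0.042,  0.147, -0.02 , -0.019, -0.022]), 'effort': array([ 0.0000e+00, -4.9129e+01, -4.0400e-01, -3.1253e+01, -6.4000e-02,
        4.4000e-02,  0.0000e+00]), 'tool_pos': array([ 0.182, -0.624,  0.235]), 'tool_rot': array([-1.7989e+02,  5.0000e-03,  1.6259e+01]), 'force': array([ 0.171,  0.118, -0.42 ]), 'wrist_torque': array([ 0.044, -0.059, -0.004]), 'grasp_force': np.float64(0.0), 'grip_width': np.float64(0.087)}
0.014
side [[454.01882368   0.         316.97453733]
 [  0.         454.01882368 238.61884358]
 [  0.           0.           1.        ]] [0.27656264 0.91713298 0.74537383] [-123.72276989    1.27099638 -163.34047263]
centrifuge [([311.2, 241.7], 0.94)]
lid_hinge [([310.6, 243.1], 0.64)]
lid [([294.7, 196.3], 0.59)]
lid_tab [([295.5, 198.8], 0.62)]
rocker [([353.9, 257.5], 0.46)]
rocker_front [([390.0, 240.6], 0.55), ([353.8, 258.0], 0.44)]
bottle [([328.5, 289.8], 0.72)]
beaker [([386.9, 185.0], 0.66), ([355.7, 224.8], 0.57)]
tube [([392.6, 238.5], 0.89)]
tube_rack [([278.3, 274.5], 0.91)]
marker []
tip_box [([386.7, 184.0], 0.8), ([312.6, 239.8], 0.22)]
top [[554.47497924   0.         321.45739986]
 [  0.         554.47497924 238.47396685]
 [  0.           0.           1.        ]] [ 0.47392243 -0.00480512  1.40319849] [-174.23685661   -1.41936366  -89.76066986]
centrifuge [([324.5, 257.8], 0.73)]
lid_hinge [([327.3, 257.4], 0.66), ([385.9, 237.8], 0.18)]
lid [([341.1, 215.8], 0.84)]
lid_tab [([338.4, 219.7], 0.83)]
rocker [([309.5, 296.6], 0.65)]
rocker_front [([308.8, 297.2], 0.66)]
bottle [([255.1, 283.5], 0.71)]
beaker [([385.4, 281.0], 0.81)]
tube [([357.9, 326.0], 0.82)]
tube_rack [([279.1, 222.7], 0.92)]
marker [([385.6, 238.5], 0.49)]
tip_box [([509.0, 300.4], 0.72)]
```

Run:
```python
import cv2
a=cv2.imread("pics/top0.png")[170:370,210:430]; cv2.imwrite("pics/topc.png",cv2.resize(a,None,fx=3,fy=3,interpolation=cv2.INTER_CUBIC)[:600])
a=cv2.imread("pics/side0.png")[130:330,220:440]; cv2.imwrite("pics/sidec.png",cv2.resize(a,None,fx=3,fy=3,interpolation=cv2.INTER_CUBIC)[:600])
```

```text
(no output)
```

View pics/topc.png

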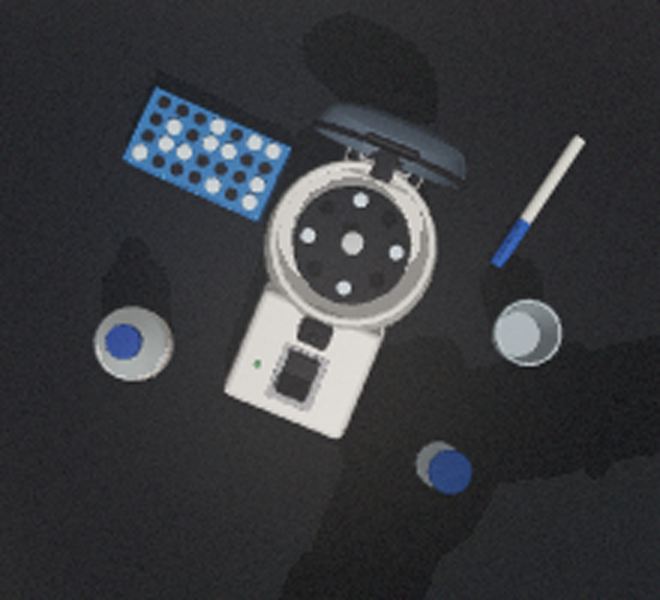

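View pics/sidec.png

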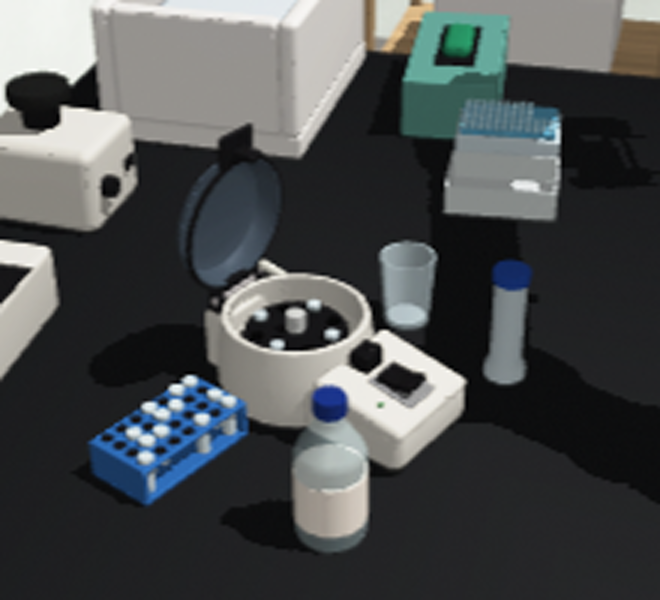

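The top view shows the lid standing almost upright. The tab is seen edge-on at about px (340.7, 218.7), the bowl rim centre at (327, 251) and the rocker at (309.3, 295.3). In the side view the tab's middle is at about (298.7, 178.7), the rocker at (354, 256.7) and the rim centre at (319, 234.3). Next I fit the pose.

```bash
cat >> h.py <<'E'
from scipy.optimize import least_squares
C={}
def cam(p):
    return np.array(p["mtx"]),np.array(p["origin"]),R.from_euler("xyz",p["orientation"],degrees=True).as_matrix()
def pr(c,X):
    K,o,M=c; v=K@(M.T@(np.asarray(X)-o)); return v[:2]/v[2]
def at_z(c,uv,z):
    K,o,M=c; d=M@np.linalg.solve(K,[uv[0],uv[1],1]); return o+d*(z-o[2])/d[2]
def W(q,l):
    x,y,a=q[:3]; return np.array([x+np.cos(a)*l[0]-np.sin(a)*l[1], y+np.sin(a)*l[0]+np.cos(a)*l[1], l[2]])
def tab(a,r=.146,h=.006): return [.068-r*np.cos(a)+h*np.sin(a),0,.085+r*np.sin(a)+h*np.cos(a)]
E
python3 - <<'E'
from h import *
s=cam(eyes.read_camera("side")); t=cam(eyes.read_camera("top"))
obs=[(t,(327,251),lambda q:[0,0,.085]),(t,(309.3,295.3),lambda q:[-.115,0,.062]),(t,(340.7,218.7),lambda q:tab(q[3],.15,.003)),
(s,(319,234.3),lambda q:[0,0,.085]),(s,(354,256.7),lambda q:[-.115,0,.062]),(s,(298.7,178.7),lambda q:tab(q[3],.146,.003)),
(t,(340.7-20.7/3*0,218.7),lambda q:tab(q[3],.15,.003))]
f=lambda q:np.concatenate([pr(c,W(q,l(q)))-uv for c,uv,l in obs])
r=least_squares(f,[.45,0,-.37,1.6],loss="soft_l1"); q=r.x
print(np.round(q,4)); print(np.round(f(q).reshape(-1,2),1).tolist())
print("tab now",W(q,tab(q[3])),"hinge",W(q,[.068,0,.085]),"tab shut",W(q,[-.078,0,.091]),"rocker",W(q,[-.13,0,.07]))
for n,z,u in(("bottle",.15,(210+124/3,170+341/3)),("bottlebase",.03,(210+133/3,170+350/3)),("tube",.113,(210+450/3,170+471/3)),("beaker",.0,(210+517/3,170+333/3))):
    w=at_z(t,u,z); d=w[:2]-q[:2]; c_,s_=np.cos(q[2]),np.sin(q[2]); print(n,np.round(w,3),"local",np.round([c_*d[0]+s_*d[1],-s_*d[0]+c_*d[1]],3))
for n,z,u in(("bottle side",.158,(220+330/3,130+392/3)),("tubecap",.113,(220+512/3,130+267/3))):
    print(n,np.round(at_z(s,u,z),3))
for l in ([-.152,-.06,.05],[-.152,.06,.05],[-.13,.0,.07]): print(pr(t,W(q,l)), (pr(t,W(q,l))-[210,170])*3)
E
```

```text
[ 0.577  -0.0506 -0.3851  1.5097]
[[0.1, 0.1], [-0.6, 0.6], [-0.1, 0.1], [-0.4, -0.6], [-0.1, -0.8], [-0.3, -0.8], [-0.1, 0.1]]
tab now [ 0.63730374 -0.07501069  0.23109389] hinge [ 0.64001769 -0.07611064  0.085     ] tab shut [ 0.50470865 -0.0212703   0.091     ] rocker [ 0.45651639 -0.00173812  0.07      ]
bottle [0.497 0.122 0.15 ] local [-0.138  0.13 ]
bottlebase [0.492 0.126 0.03 ] local [-0.145  0.132]
tube [ 0.4   -0.126  0.113] local [-0.136 -0.137]
beaker [ 0.509 -0.194  0.   ] local [-0.01  -0.158]
bottle side [0.489 0.153 0.158]
tubecap [ 0.399 -0.127  0.113]
[325.79541774 319.58546737] [347.38625321 448.75640212]
[279.95883678 300.65148096] [209.87651034 391.95444289]
[306.31577456 301.75489306] [288.94732368 395.26467917]
```

Call:
drive_tool:
  angular:
    - [0,0,0.134]
    - [0,0,0.134]
    - [0,0,0.134]
    - [0,0,0.134]
    - [0,0,0.134]
    - [0,0,0]
    - [0,0,0]
    - [0,0,0]
    - [0,0,0]
    - [0,0,0]
    - [0,0,0]
    - [0,0,0]
    - [0,0,0]
    - [0,0,0]
    - [0,0,0]
    - [0,0,0]
    - [0,0,0]
    - [0,0,0]
    - [0,0,0]
    - [0,0,0]
  delta_pos:
    - [0,0,-2]
    - [0,0,-2]
    - [0,0,-2]
    - [0,0,-2]
    - [0,0,-2]
    - [1.7,-4.5,0]
    - [1.7,-4.5,0]
    - [1.7,-4.5,0]
    - [1.7,-4.5,0]
    - [1.7,-4.5,0]
    - [1.7,-4.5,0]
    - [1.7,-4.5,0]
    - [1.7,-4.5,0]
    - [1.7,-4.5,0]
    - [1.7,-4.5,0]
    - [1.7,-4.5,0]
    - [1.7,-4.5,0]
    - [1.7,-4.5,0]
    - [1.7,-4.5,0]
    - [1.7,-4.5,0]
  gripper: [0,0,0,0,0,0,0,0,0,0,0,0,0,0,0,0,0,0,0,0]

```text
time_s: 3.4
tool_pos: [0.6735, -0.0936, 0.3367]
tool_rot: [180.0, -0.0, -22.2]
force: [0.8, 0.1, -0.9]
grip_width: 0.0001
grasp_force: 0.0
```

Call:
drive_tool:
  angular:
    - [0,0,0]
    - [0,0,0]
    - [0,0,0]
    - [0,0,0]
    - [0,0,0]
  delta_pos:
    - [0,-0.36,2.5]
    - [0,0,2.5]
    - [0,0,2.5]
    - [0,0,2.3]
    - [0,0,0]
  gripper: [0,0,0,0,0]

```text
time_s: 3.9
tool_pos: [0.6717, -0.0916, 0.2344]
tool_rot: [179.9, 0.4, -22.1]
force: [-0.9, -0.4, -0.2]
grip_width: 0.0007
grasp_force: 0.0
```

Run:
```python
from h import *
p=eyes.read_camera("side"); a=p["pixels"][100:300,220:420,::-1]
cv2.imwrite("pics/s1.png",cv2.resize(a,None,fx=3,fy=3,interpolation=cv2.INTER_CUBIC))
```

```text
(no output)
```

View pics/s1.png

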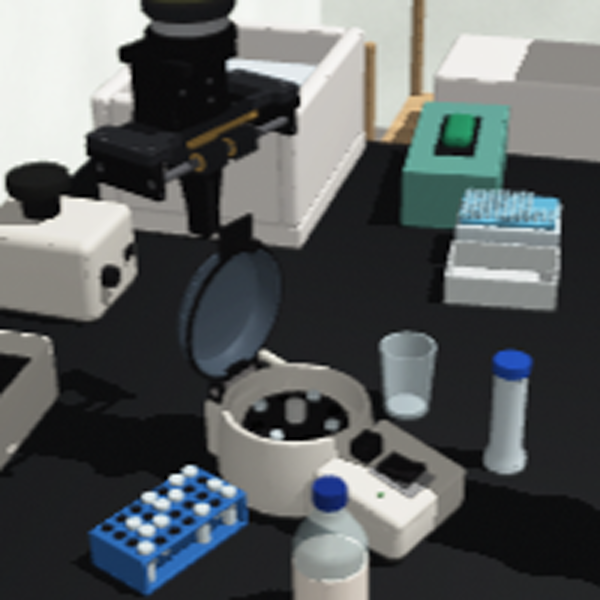

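The fingertips (crop about (203, 235)) hang just behind the upright tab at (236, 235), at overlapping height. Next I pull forward gently.

Call:
drive_tool:
  angular:
    - [0,0,0]
    - [0,0,0]
    - [0,0,0]
    - [0,0,0]
    - [0,0,0]
    - [0,0,0]
    - [0,0,0]
    - [0,0,0]
    - [0,0,0]
    - [0,0,0]
    - [0,0,0]
    - [0,0,0]
  delta_pos:
    - [-1,0,0]
    - [-1,0,0]
    - [-1,0,0]
    - [-1,0,0]
    - [-1,0,0.15]
    - [-1,0,0.15]
    - [-1,0,0.15]
    - [-1,0,0.15]
    - [-1,0,0.35]
    - [-1,0,0.35]
    - [-1,0,0.35]
    - [-1,0,0.35]
  gripper: [0,0,0,0,0,0,0,0,0,0,0,0]

```text
time_s: 5.15
tool_pos: [0.5618, -0.0459, 0.2181]
tool_rot: [180.0, 0.0, -22.1]
force: [-0.7, -0.4, 0.2]
grip_width: 0.0009
grasp_force: 0.0
```

Run:
```python
from h import *
p=eyes.read_camera("side"); a=p["pixels"][100:300,220:420,::-1]
cv2.imwrite("pics/s2.png",cv2.resize(a,None,fx=3,fy=3,interpolation=cv2.INTER_CUBIC))
```

```text
(no output)
```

View pics/s2.png

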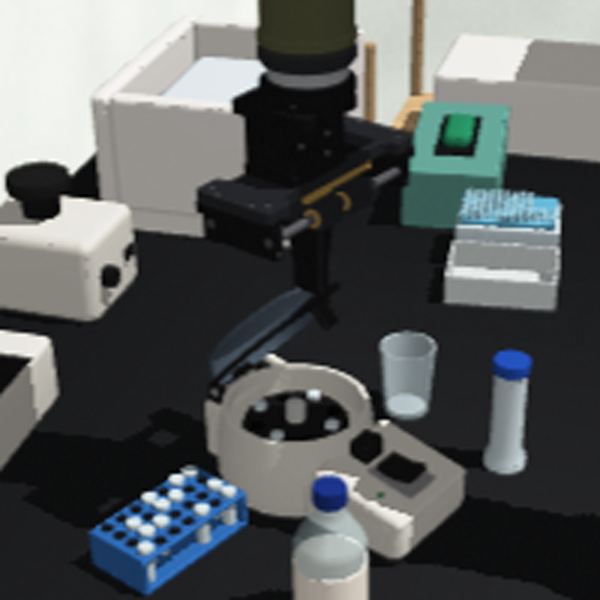

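The tab leans forward in front of the fingers (crop about (325, 300)) and the lid is at about 0.85 rad, below 1.0, so it is sinking. I lift clear, move above the tab's shut position and wait.

Call:
drive_tool:
  angular:
    - [0,0,0]
    - [0,0,0]
    - [0,0,0]
    - [0,0,0]
    - [0,0,0]
    - [0,0,0]
    - [0,0,0]
    - [0,0,0]
    - [0,0,0]
    - [0,0,0]
    - [0,0,0]
    - [0,0,0]
    - [0,0,0]
    - [0,0,0]
    - [0,0,0]
    - [0,0,0]
    - [0,0,0]
    - [0,0,0]
    - [0,0,0]
    - [0,0,0]
  delta_pos:
    - [0,0,-2]
    - [0,0,-2]
    - [-2,-0.1,0]
    - [-2,0,0]
    - [-2.2,0,0]
    - [0,0,0]
    - [0,0,0]
    - [0,0,0]
    - [0,0,0]
    - [0,0,0]
    - [0,0,0]
    - [0,0,0]
    - [0,0,0]
    - [0,0,0]
    - [0,0,0]
    - [0,0,0]
    - [0,0,0]
    - [0,0,0]
    - [0,0,0]
    - [0,0,0]
  gripper: [0,0,0,0,0,0,0,0,0,0,0,0,0,0,0,0,0,0,0,0]

```text
time_s: 7.2
tool_pos: [0.5056, -0.022, 0.2585]
tool_rot: [180.0, 0.0, -22.1]
force: [0.7, -0.1, -0.1]
grip_width: 0.0002
grasp_force: 0.0
```

Call:
drive_tool:
  angular:
    - [0,0,0]
    - [0,0,0]
    - [0,0,0]
    - [0,0,0]
    - [0,0,0]
    - [0,0,0]
    - [0,0,0]
    - [0,0,0]
    - [0,0,0]
    - [0,0,0]
  delta_pos:
    - [0,0,0]
    - [0,0,0]
    - [0,0,0]
    - [0,0,0]
    - [0,0,0]
    - [0,0,0]
    - [0,0,0]
    - [0,0,0]
    - [0,0,0]
    - [0,0,0]
  gripper: [0,0,0,0,0,0,0,0,0,0]

```text
time_s: 8.2
tool_pos: [0.5056, -0.022, 0.2585]
tool_rot: [180.0, 0.0, -22.1]
force: [0.2, -0.1, 0.6]
grip_width: 0.0004
grasp_force: 0.0
```

Run:
```python
from h import *
p=eyes.read_camera("side"); a=p["pixels"][150:300,260:410,::-1]
cv2.imwrite("pics/s3.png",cv2.resize(a,None,fx=4,fy=4,interpolation=cv2.INTER_CUBIC))
s=cam(p); q=[.577,-.0506,-.3851]
for a in(0,.13): print(a,[(np.round((pr(s,W(q,[tab(a,r)[0],y,tab(a,r)[2]]))-[260,150])*4)).tolist() for r in(.159,.13) for y in(.02,-.02)])
```

```text
0 [[327.0, 388.0], [364.0, 359.0], [290.0, 372.0], [327.0, 345.0]]
0.13 [[325.0, 360.0], [362.0, 332.0], [288.0, 349.0], [325.0, 322.0]]
```

View pics/s3.png

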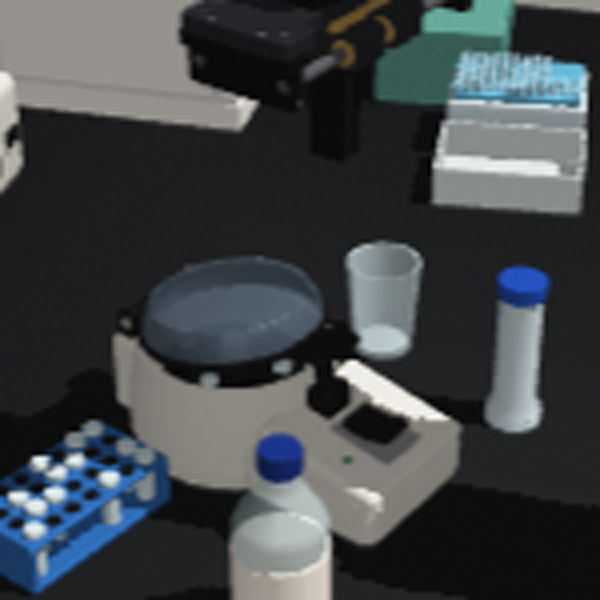

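The lid rests ajar: the tab lies at crop (288–362, 322–360), which matches the 0.13 rad prediction. I come down over the tab.

Call:
drive_tool:
  angular:
    - [0,0,0]
    - [0,0,0]
    - [0,0,0]
    - [0,0,0]
    - [0,0,0]
    - [0,0,0]
  delta_pos:
    - [0.08,0,3]
    - [0,0,3]
    - [0,0,3]
    - [0,0,2.4]
    - [0,0,0.6]
    - [0,0,0]
  gripper: [0,0,0,0,0,0]

```text
time_s: 8.85
tool_pos: [0.5058, -0.0222, 0.138]
tool_rot: [180.0, 0.1, -22.1]
force: [-0.1, -0.4, 0.2]
grip_width: 0.0005
grasp_force: 0.0
```

Call:
drive_tool:
  angular:
    - [0,0,0]
    - [0,0,0]
    - [0,0,0]
    - [0,0,0]
    - [0,0,0]
    - [0,0,0]
    - [0,0,0]
    - [0,0,0]
    - [0,0,0]
    - [0,0,0]
  delta_pos:
    - [0,0,0.2]
    - [0,0,0.2]
    - [0,0,0.2]
    - [0,0,0.2]
    - [0,0,0.2]
    - [0,0,0.2]
    - [0,0,0.2]
    - [0,0,0.2]
    - [0,0,0.2]
    - [0,0,0]
  gripper: [0,0,0,0,0,0,0,0,0,0]

```text
time_s: 9.85
tool_pos: [0.5062, -0.0222, 0.1202]
tool_rot: [180.0, 0.0, -22.1]
force: [-1.2, 0.0, -0.1]
grip_width: 0.0002
grasp_force: 0.2
```

Call:
drive_tool:
  angular:
    - [0,0,0]
    - [0,0,0]
    - [0,0,0]
    - [0,0,0]
    - [0,0,0]
    - [0,0,0]
  delta_pos:
    - [0,0,0.2]
    - [0,0,0.2]
    - [0,0,0.2]
    - [0,0,0.2]
    - [0,0,0.2]
    - [0,0,0]
  gripper: [0,0,0,0,0,0]

```text
time_s: 10.45
tool_pos: [0.5061, -0.0223, 0.1101]
tool_rot: [180.0, 0.0, -22.1]
force: [0.1, 0.2, -0.4]
grip_width: 0.0007
grasp_force: 0.0
```

Call:
drive_tool:
  angular:
    - [0,0,0]
    - [0,0,0]
    - [0,0,0]
    - [0,0,0]
  delta_pos:
    - [0,0,0.15]
    - [0,0,0.15]
    - [0,0,0.1]
    - [0,0,0]
  gripper: [0,0,0,0]

```text
time_s: 10.85
tool_pos: [0.5062, -0.0223, 0.1063]
tool_rot: [180.0, 0.0, -22.1]
force: [-0.4, -0.2, -0.5]
grip_width: 0.0006
grasp_force: 0.0
```

Call:
drive_tool:
  angular:
    - [0,0,0]
    - [0,0,0]
    - [0,0,0]
  delta_pos:
    - [0,0,0.1]
    - [0,0,0.05]
    - [0,0,0]
  gripper: [0,0,0]

```text
time_s: 11.15
tool_pos: [0.5064, -0.0223, 0.1054]
tool_rot: [180.0, -0.0, -22.1]
force: [-1.0, -0.4, 2.7]
grip_width: 0.0003
grasp_force: 1.5
```

Run:
```python
from h import *
p=eyes.read_camera("side"); a=p["pixels"][150:300,260:410,::-1]
cv2.imwrite("pics/s4.png",cv2.resize(a,None,fx=4,fy=4,interpolation=cv2.INTER_CUBIC))
```

```text
(no output)
```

View pics/s4.png

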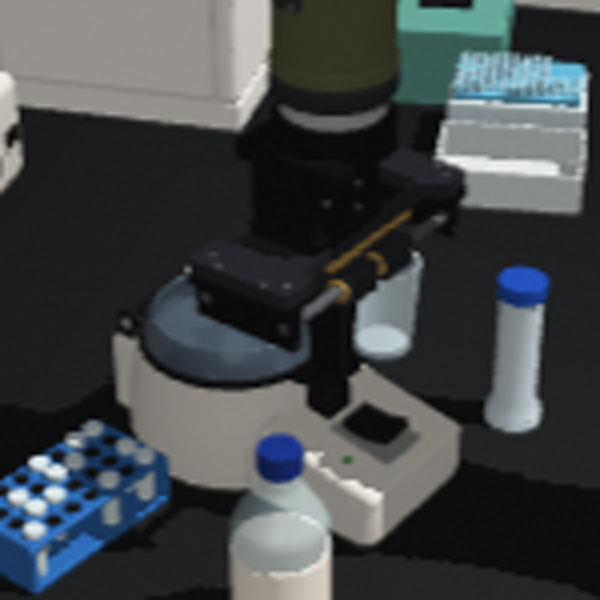

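The lid rim now looks flush with the housing and the fingertips are on the tab at shut height (tip z about 0.0914) with 2.7 N. I press slightly more, then lift and check that it stays shut.

Call:
drive_tool:
  angular:
    - [0,0,0]
    - [0,0,0]
    - [0,0,0]
  delta_pos:
    - [0,0,0.05]
    - [0,0,0.05]
    - [0,0,0]
  gripper: [0,0,0]

```text
time_s: 11.5
tool_pos: [0.5064, -0.0222, 0.1051]
tool_rot: [180.0, -0.0, -22.1]
force: [-3.5, 1.0, 9.8]
grip_width: 0.0005
grasp_force: 4.7
```

Call:
drive_tool:
  angular:
    - [0,0,0]
    - [0,0,0]
    - [0,0,0]
    - [0,0,0]
    - [0,0,0]
    - [0,0,0]
  delta_pos:
    - [0,0,-0.5]
    - [0,0,-2]
    - [0,0,-4]
    - [0,0,-4]
    - [0,0,-4]
    - [0,0,0]
  gripper: [0,0,0,0,0,0]

```text
time_s: 12.1
tool_pos: [0.5096, -0.0221, 0.2549]
tool_rot: [-179.8, -0.6, -22.1]
force: [1.2, -0.2, -0.2]
grip_width: 0.0004
grasp_force: 0.0
```

Run:
```python
from h import *
p=eyes.read_camera("side"); a=p["pixels"][150:300,260:410,::-1]
cv2.imwrite("pics/s5.png",cv2.resize(a,None,fx=4,fy=4,interpolation=cv2.INTER_CUBIC))
```

```text
(no output)
```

View pics/s5.png

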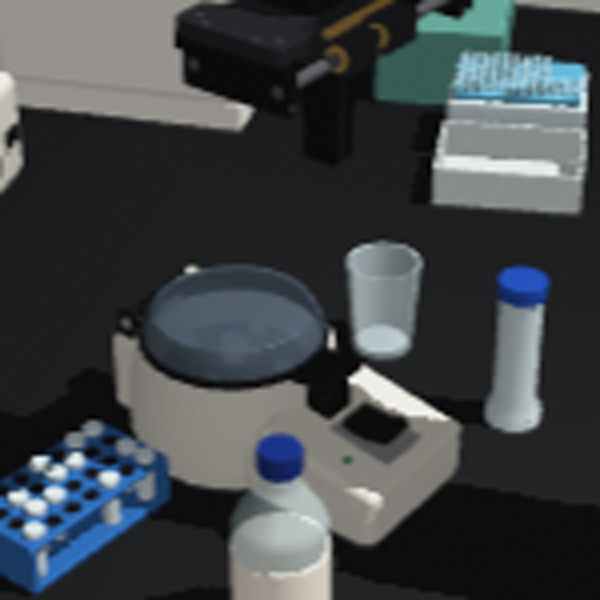

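The tab now sits at (290–364, 345–388), matching the prediction for angle 0, and it stays down with the arm clear, so the lid is shut. On to the rocker.

Call:
drive_tool:
  angular:
    - [0,0,0]
    - [0,0,0]
    - [0,0,0]
    - [0,0,0]
    - [0,0,0]
    - [0,0,0]
    - [0,0,0]
    - [0,0,0]
  delta_pos:
    - [-3,0,0]
    - [-3.1,0,0]
    - [0,0,3.5]
    - [0,0,3.5]
    - [0,0,3.5]
    - [0,0,3]
    - [0,0,2]
    - [0,0,0]
  gripper: [0,0,0,0,0,0,0,0]

```text
time_s: 12.95
tool_pos: [0.4461, 0.0008, 0.0901]
tool_rot: [179.9, 0.5, -22.1]
force: [0.0, -0.1, -1.0]
grip_width: 0.0005
grasp_force: 0.0
```

Run:
```python
from h import *
o=telemetry.get_obs(); print(o["tool_pos"],o["tool_rot"],o["force"])
d=o["tool_pos"][:2]-np.array([.577,-.0506]); c,s=np.cos(.3851),-np.sin(.3851); print(c*d[0]+s*d[1],-s*d[0]+c*d[1])
p=eyes.read_camera("side"); a=p["pixels"][190:290,300:420,::-1]
cv2.imwrite("pics/s6.png",cv2.resize(a,None,fx=6,fy=6,interpolation=cv2.INTER_CUBIC))
```

```text
[0.44607915 0.00080637 0.09005543] [179.87969874   0.46775841 -22.10613862] [ 5.89543426e-04 -1.43872442e-01 -1.02732257e+00]
-0.14064322043542746 -0.0015392464999455235
```

View pics/s6.png

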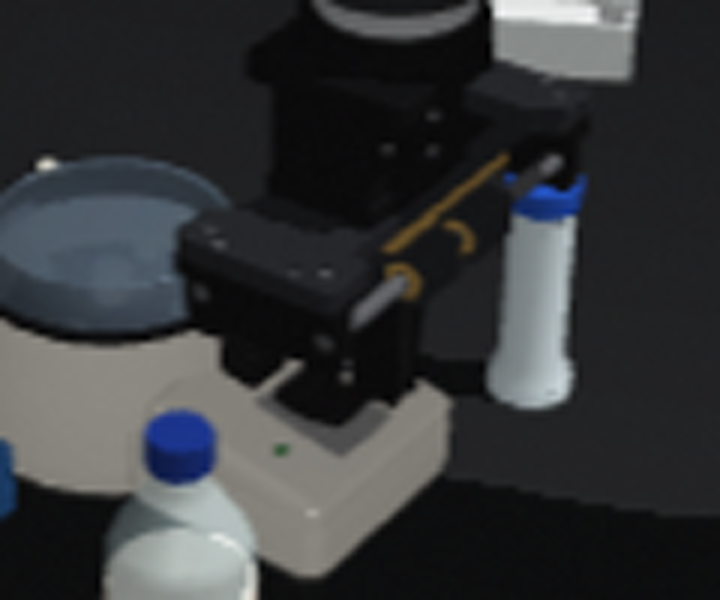

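The fingers are over the rocker's front half and clear of the bottle and tube. I let the arm settle, then press down slowly.

Call:
drive_tool:
  angular:
    - [0,0,0]
    - [0,0,0]
    - [0,0,0]
    - [0,0,0]
    - [0,0,0]
  delta_pos:
    - [0,-0.1,0]
    - [0,0,0]
    - [0,0,0.2]
    - [0,0,0.2]
    - [0,0,0]
  gripper: [0,0,0,0,0]

```text
time_s: 13.5
tool_pos: [0.4501, 0.0015, 0.0901]
tool_rot: [180.0, -0.0, -22.1]
force: [1.1, 0.7, 0.2]
grip_width: 0.0004
grasp_force: 0.0
```

Call:
drive_tool:
  angular:
    - [0,0,0]
    - [0,0,0]
    - [0,0,0]
  delta_pos:
    - [0,0,0.15]
    - [0,0,0.1]
    - [0,0,0]
  gripper: [0,0,0]

```text
time_s: 13.8
tool_pos: [0.45, 0.0016, 0.0873]
tool_rot: [180.0, 0.0, -22.1]
force: [0.1, -0.0, 0.3]
grip_width: 0.0004
grasp_force: 0.0
```

Call:
drive_tool:
  angular:
    - [0,0,0]
    - [0,0,0]
    - [0,0,0]
    - [0,0,0]
  delta_pos:
    - [0,0,0.1]
    - [0,0,0.1]
    - [0,0,0.1]
    - [0,0,0]
  gripper: [0,0,0,0]

```text
time_s: 14.2
tool_pos: [0.45, 0.0016, 0.0843]
tool_rot: [180.0, 0.0, -22.1]
force: [0.6, 0.7, -0.5]
grip_width: 0.0005
grasp_force: 0.0
```

Call:
drive_tool:
  angular:
    - [0,0,0]
    - [0,0,0]
    - [0,0,0]
    - [0,0,0]
  delta_pos:
    - [0,0,0.1]
    - [0,0,0.1]
    - [0,0,0.1]
    - [0,0,0]
  gripper: [0,0,0,0]

```text
time_s: 14.6
tool_pos: [0.4501, 0.0016, 0.0815]
tool_rot: [180.0, 0.0, -22.1]
force: [-0.6, -0.5, 1.0]
grip_width: 0.0005
grasp_force: 0.4
```

Call:
drive_tool:
  angular:
    - [0,0,0]
    - [0,0,0]
    - [0,0,0]
  delta_pos:
    - [0,0,0.1]
    - [0,0,0.1]
    - [0,0,0]
  gripper: [0,0,0]

```text
time_s: 14.9
tool_pos: [0.45, 0.0017, 0.0794]
tool_rot: [180.0, 0.0, -22.1]
force: [-1.5, 0.3, 1.7]
grip_width: 0.0005
grasp_force: 0.6
```

Call:
drive_tool:
  angular:
    - [0,0,0]
    - [0,0,0]
    - [0,0,0]
  delta_pos:
    - [0,0,0.1]
    - [0,0,0.1]
    - [0,0,0]
  gripper: [0,0,0]

```text
time_s: 15.2
tool_pos: [0.4501, 0.0017, 0.0774]
tool_rot: [180.0, 0.0, -22.1]
force: [-1.3, 1.3, 1.2]
grip_width: 0.0006
grasp_force: 0.8
```

Call:
drive_tool:
  angular:
    - [0,0,0]
    - [0,0,0]
  delta_pos:
    - [0,0,0.1]
    - [0,0,0]
  gripper: [0,0]

```text
time_s: 15.4
tool_pos: [0.4501, 0.0017, 0.0764]
tool_rot: [180.0, 0.0, -22.1]
force: [-1.9, 1.4, 2.3]
grip_width: 0.0001
grasp_force: 1.0
```

Call:
drive_tool:
  angular:
    - [0,0,0]
    - [0,0,0]
  delta_pos:
    - [0,0,0.1]
    - [0,0,0]
  gripper: [0,0]

```text
time_s: 15.6
tool_pos: [0.45, 0.0017, 0.0753]
tool_rot: [180.0, 0.0, -22.1]
force: [-2.2, 1.5, 2.9]
grip_width: 0.0006
grasp_force: 1.1
```

Call:
drive_tool:
  angular:
    - [0,0,0]
    - [0,0,0]
  delta_pos:
    - [0,0,0.1]
    - [0,0,0]
  gripper: [0,0]

```text
time_s: 15.8
tool_pos: [0.4501, 0.0017, 0.0748]
tool_rot: [180.0, 0.0, -22.1]
force: [-3.4, 2.2, 5.6]
grip_width: 0.0006
grasp_force: 3.3
```

Now it resists, so the stop has probably been reached. I press one step more, then lift and look.

Call:
drive_tool:
  angular:
    - [0,0,0]
    - [0,0,0]
  delta_pos:
    - [0,0,0.05]
    - [0,0,0]
  gripper: [0,0]

```text
time_s: 16.0
tool_pos: [0.4501, 0.0017, 0.0747]
tool_rot: [180.0, 0.0, -22.1]
force: [-4.4, 0.6, 9.6]
grip_width: 0.0003
grasp_force: 4.9
```

Call:
drive_tool:
  angular:
    - [0,0,0]
    - [0,0,0]
    - [0,0,0]
    - [0,0,0]
    - [0,0,0]
    - [0,0,0]
    - [0,0,0]
    - [0,0,0]
  delta_pos:
    - [0,0,-0.3]
    - [0,0,-1.5]
    - [0,0,-4]
    - [0,0,-4]
    - [0,0,-4]
    - [0,0,-4]
    - [0,0,-4]
    - [0,0,0]
  gripper: [0,0,0,0,0,0,0,0]

```text
time_s: 16.8
tool_pos: [0.4536, 0.0013, 0.2978]
tool_rot: [-179.9, -0.7, -22.2]
force: [0.6, -0.3, -0.0]
grip_width: 0.0006
grasp_force: 0.0
```

Run:
```python
from h import *
p=eyes.read_camera("side"); s=cam(p); q=[.577,-.0506,-.3851]
a=p["pixels"][180:300,240:400,::-1]
n=cv2.resize(a,(400,300),interpolation=cv2.INTER_CUBIC)
o=cv2.resize(cv2.imread("pics/side0.png")[180:300,240:400],(400,300),interpolation=cv2.INTER_CUBIC)
z=lambda im:cv2.resize(im[232-6:280,328:384],(400,300),interpolation=cv2.INTER_CUBIC)
cv2.imwrite("pics/s7.png",np.vstack([np.hstack([o,n]),np.hstack([z(cv2.imread("pics/side0.png")),z(p["pixels"][...,::-1])])]))
```

```text
(no output)
```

View pics/s7.png

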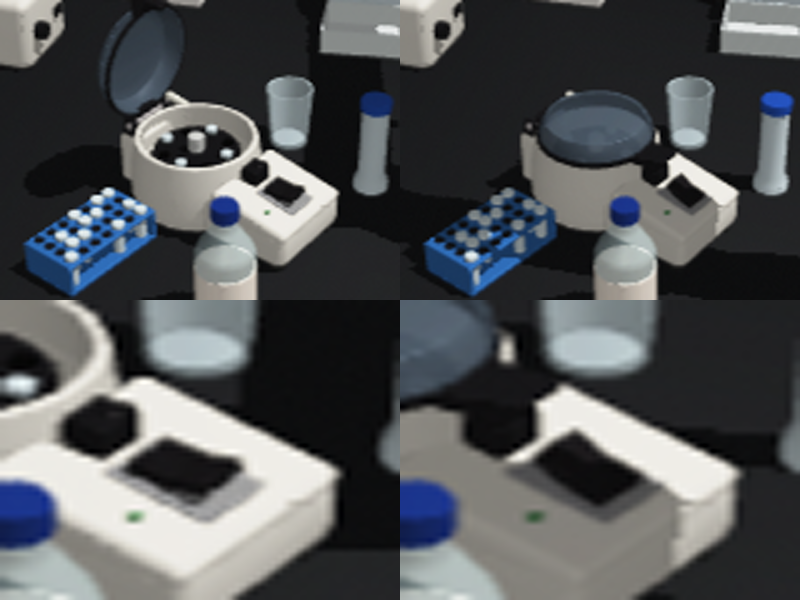

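The rocker's rear half now stands up and its front edge is down in the frame, against a hard stop that took 9.6 N. The lid is shut, the housing has not moved and the neighbours are untouched. I hand it in.

Call:
drive_tool:
  angular:
    - [0,0,0]
    - [0,0,0]
    - [0,0,0]
  delta_pos:
    - [0,0,0]
    - [0,0,0]
    - [0,0,0]
  gripper: [0,0,0]

```text
time_s: 17.15
tool_pos: [0.4496, 0.0015, 0.2906]
tool_rot: [180.0, 0.1, -22.1]
force: [-0.3, -1.0, -0.5]
grip_width: 0.0004
grasp_force: 0.0
```

```bash
python3 -c "
from cell import env
print(env.sign_off())"
```

```text
the job is handed in; nothing more can be done
None
```

I flipped the lid over and pressed it shut, then tipped the rocker front edge down to its stop; in the side camera the centrifuge hadn't moved and nothing in view was disturbed, and I handed the job in at about 17 s (no verdict was returned).

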